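# Register a stone blank in the setting jig

### The job

The rectangular stone blank lies loose and askew on the plywood jig. Slide it along the plywood, without lifting it off, until it is fully home: its long edge flush against the long steel rail and its end flush against the short steel stop. Leave it lying flat and still there, and leave the other things on the bench where they are.

Things in the scene. Friction and masses are not known exactly. Their poses are not given: they have to be found in the camera images.
- jig: Jig screwed to the bench: plywood plate 260 mm (x) by 320 mm (y), 12 mm thick, carrying two rigid steel stops, both 22 mm thick, 14 mm high above the plywood, with 4 mm bolt heads on top. Origin: centre of the plate's underside, on the bench. x points away from the robot, y to the left (turned by up to 0.4 rad), z up.
- rail (a point): Long steel rail at the jig's far edge, 190 mm long along the jig's y (from y = -100 to +90 mm). The point is the middle of its working face, which looks to -x, at the foot: x = +90, y = -5, z = +12 mm of the jig; axes as the jig's.
- stop (a point): Short steel end stop near the jig's left edge, 75 mm long along the jig's x (from x = -5 to +70 mm). The point is the middle of its working face, which looks to -y, at the foot: x = +32.5, y = +110, z = +12 mm of the jig; axes as the jig's.
- seat (a point): Point on the jig's upper surface (12 mm above the bench), at x = +55 mm, y = +40 mm of the jig, axes as the jig's: where the centre of the blank's underside comes when the blank is fully home.
- blank: Rectangular blank of pale marble, 140 mm long (its y) by 70 mm wide (its x) by 20 mm thick, about 0.5 kg, loose on the jig's plywood, 30 to 65 mm short of home in the jig's x, 30 to 90 mm short in y, turned by up to 0.35 rad to the jig. Origin at the centre of its underside; z up.
- cup_wheel: Steel grinding cup wheel lying on the bench to the right of the jig: disc 100 mm across, 24 mm high, with a hub 26 mm across rising to 38 mm. Origin at the centre of its underside. Not part of the job.
- hammer: Hammer 240 mm long lying on the bench to the left of the jig, its handle along its x, 26 mm high; origin at mid-length, on the bench. Not part of the job.
- offcut: Square marble offcut 80 by 80 by 20 mm lying on the bench beyond the jig. Origin at the centre of its underside. Not part of the job.
Mind the look-alikes: they are no part of the job. Leave any green or red look-alike of the blank alone.

How it is judged:
At the end, for the whole second after the job is handed in: The blank lies flat and still on the plywood, its centre within 2.5 mm of its home place both along and across the rail, and its long edge parallel to the rail within 0.025 rad: flush against the rail and the end stop. The robot has let go (x of blank in the frame of seat between -0.0025 and 0.0025 m and y of blank in the frame of seat between -0.0025 and 0.0025 m and z of blank in the frame of seat below 0.003 m and angle between the y axis of blank and the y axis of jig, either way round below 0.025 rad and angle between blank's own z axis and vertical below 0.03 rad and linear speed of blank below 0.01 m/s); the robot touches nothing.
It fails at once if the blank is lifted off the plywood (by more than 10 mm) (z of blank in the frame of seat above 0.01 m).
It fails at once if the cup wheel, the hammer or the offcut is moved by more than 20 mm (distance of any of cup_wheel, hammer, offcut from where it was at the start of the episode above 0.02 m).
It also fails if it takes over 58 s, if anything falls off the work surface, if the arm or the gripper's body presses on something with over 40 N, if the wrist force passes 120 N, or if a joint passes its speed limit or range.

### The arm

A 6-joint arm with a two-finger parallel gripper is mounted at the origin on the work surface. World frame = base frame: x ahead of the robot, y to its left, z up, the work surface at z = 0. Lengths are in m, angles in rad, forces in N, time in s.
With the tool pointing down it reaches from about 0.35 to 0.925 m from the base axis. Payload 6.4 kg.
Tool frame: the origin (TCP) lies midway between the tips of the shut fingers; the grasp point (between the pads) lies 19 mm behind it; z points along the fingers, y is the line along which they close (so a half turn about z gives the same grasp; the last joint's range is limited). The gripper opens to 94 mm and grips with 3 to 60 N. Pads are 16 mm wide; open, the fingers measure 119 mm over their backs; the gripper's body (75 mm by 177 mm) begins 78 mm behind the grasp point.
Start: joints at [0.935, 0.245, 1.558, -0, 1.339, -0.174], TCP at [0.29, 0.582, 0.205] pointing down, gripper open.
Joint ranges: [-3.13, 3.13], [-1.02, 2.26], [0.13, 2.54], [-0.95, 4.09], [0.21, 2.88], [-2.74, 2.74]. Speed limits (rad/s): [2.57, 2.57, 3.14, 3.14, 3.14, 3.14].

### API

Orientations are given as a 3x3 rotation matrix whose columns are the frame's x, y, z axes.
In Python, from station import robot, grab_frame, calibration, outline_of, tip_of gives the robot as it stands. Calls block until the motion is done:
- robot.move_to(position, orientation): joint-space move of the TCP to a pose.
- robot.movel(position, attitude=None, speed=0.15, until_force=None): straight line of the TCP; attitude=None keeps the orientation; speed is the mean speed in m/s. With until_force (N) it stops when the force on the tool has changed by that much, and returns True; else False.
- robot.move_joints(angles): joint-space move.
- robot.gripper_to(opening): finger opening in m; the grip force is fixed at half the most; returns when the fingers have stopped.
- robot.wait(seconds).
- robot.ik(position, orientation): joint angles nearest the present ones, or None.
- grab_frame(name): name is "side" or "top"; returns the picture (480x640x3 uint8, red, green, blue); there is no depth.
- calibration(name): a dict with "vertical_fov" (degrees; the focal length in pixels is half the picture's height over the tangent of half this angle, whatever the lens; pixels are square), "cx", "cy" (the principal point, pixels), "xyz" and "attitude" of the camera in the world. Camera axes: x right, y down, z forward; pixel columns grow to the right and rows downward; lengths in m; the calibration is good to about 2 mm. A picture is of the moment at which its call begins. calibration takes no time and is no camera call.
A pose or a line that the arm cannot do raises robot.MotionError and nothing moves.
- robot.finish_job(): hands the job in; it is judged then, once.
Trained networks look in the newest picture that a camera, given by its name, has taken for a name from the list of things; names that differ only in an ending like _2 or _b are one class to them, and where a whole thing is asked for, a point or a joint stands for the part that bears it (a point fixed in the world has none). Each returns a list of dicts, best first, with "p" (0 to 1); they miss things now and then, are a little off and sometimes report something else, mostly with a low value. They report only what shows in the picture. A call takes as long as a camera call. They do not tell look-alikes from the thing itself.
- outline_of(camera, thing): "mask" (480x640 bool, what is visible of it) and "uv" ([column, row] in pixels, amid what is visible of it).
- tip_of(camera, thing): "uv" ([column, row] in pixels: a listed point, or the origin of a listed thing).
Readings, each from a call of its own:
- robot.current_time_s(): time.
- robot.current_qpos(): joint angles.
- robot.current_qd(): joint speeds.
- robot.current_joint_efforts(): joint torques, N m.
- robot.current_tool_pos(): TCP position.
- robot.current_ee_rot(): TCP orientation.
- robot.current_force(): force on the tool from outside, world axes, zero at the start.
- robot.current_moment(): the same for the moment, N m.
- robot.current_opening(): finger opening in m.
- robot.current_finger_force(): force on a finger pad.
Only numpy, scipy, OpenCV 4.12 (cv2) and the standard library are available. Lean on these libraries where they do the work, as an engineer would, in place of code of your own. Each camera call takes 0.05 s, during which the arm holds its last target. There are 200 camera calls.

## Working session

There is one attempt and no reset: what is moved stays moved. The work goes in short steps, each a Python script; the robot and the scene stay as the last script left them, time stands still between calls to the robot, and variables do not carry over. Pictures are saved under pics/ and viewed, at most 10 in all, crops included, and the job is handed in when it is done.

```bash
ls; mkdir -p pics; cat > h.py <<'E'
import numpy as np, cv2
from station import robot, grab_frame, calibration, outline_of, tip_of
def cam(n):
    c=calibration(n); f=240/np.tan(np.radians(c["vertical_fov"])/2)
    return c,f,np.array(c["xyz"]),np.array(c["attitude"])
def ray(n,uv):
    c,f,o,R=cam(n); d=R@np.array([(uv[0]-c["cx"])/f,(uv[1]-c["cy"])/f,1]); return o,d/np.linalg.norm(d)
def onz(n,uv,z):
    o,d=ray(n,uv); return o+d*(z-o[2])/d[2]
def tri(a,b):
    A=np.zeros((3,3));B=np.zeros(3); L=[]
    for n,uv in (a,b):
        o,d=ray(n,uv); P=np.eye(3)-np.outer(d,d); A+=P;B+=P@o;L.append((P,o))
    x=np.linalg.solve(A,B); return x,[np.linalg.norm(P@(x-o)) for P,o in L]
def proj(n,p):
    c,f,o,R=cam(n); q=R.T@(np.array(p)-o); return np.array([c["cx"]+f*q[0]/q[2],c["cy"]+f*q[1]/q[2]])
E
python3 - <<'E'
from h import *
np.set_printoptions(precision=4,suppress=True)
for n in("top","side"):
    im=grab_frame(n); cv2.imwrite(f"pics/{n}0.png",im[:,:,::-1]); c=calibration(n); print(n,c)
    for t in("rail","stop","seat","blank","jig"):
        print(t,[(np.round(d["uv"],1),round(d["p"],2)) for d in tip_of(n,t)])
    for t in ("blank","offcut","jig"):
        for i,d in enumerate(outline_of(n,t)):
            m=d["mask"].astype(np.uint8); print(" out",t,np.round(d["uv"],1),round(d["p"],2),m.sum(), cv2.minAreaRect(np.argwhere(m)[:,::-1].astype(np.float32)))
print(robot.current_time_s())
E
```

```text
pics
top {'vertical_fov': 48.21411208802656, 'cx': 320.00489249178275, 'cy': 233.8110641034339, 'xyz': array([0.4614, 0.0296, 1.0473]), 'attitude': array([[-0.0154, -0.9936,  0.1119],
       [-0.9999,  0.0162,  0.0061],
       [-0.0078, -0.1118, -0.9937]])}
rail [(array([351.2, 192.4]), 0.57)]
stop [(array([288.1, 217.6]), 0.9)]
seat [(array([327.6, 210.9]), 0.98)]
blank [(array([270.8, 372.3]), 0.81), (array([286.6, 104.1]), 0.75), (array([481.2, 145.4]), 0.74), (array([451. , 369.1]), 0.68), (array([348.1, 229.4]), 0.58)]
jig [(array([342.5, 241.4]), 0.57), (array([472.1, 249. ]), 0.42)]
 out blank [286.6 102.6] 0.9 2582 ((283.78070068359375, 103.03596496582031), (37.0239372253418, 72.28395080566406), 20.432828903198242)
 out blank [348.9 228.3] 0.8 2716 ((347.5, 228.5), (37.0, 73.0), 90.0)
 out blank [481.8 144.1] 0.79 2649 ((482.99774169921875, 146.2915496826172), (71.5823974609375, 38.124977111816406), 48.179832458496094)
 out blank [271.2 372.7] 0.73 2989 ((272.978759765625, 371.3792724609375), (76.00422668457031, 41.08644485473633), 11.821487426757812)
 out blank [449.9 370.7]
[... 1440 characters left out ...]
74219), 68.19859313964844)
 out blank [276.2 395.9] 0.67 3557 ((274.91656494140625, 396.6047668457031), (46.8095817565918, 83.25804138183594), 6.519801616668701)
 out blank [364.5 208.2] 0.56 1106 ((365.6923828125, 206.03848266601562), (21.68260383605957, 56.96189498901367), 78.11134338378906)
 out offcut [415.6 256.9] 0.56 1102 ((415.41375732421875, 257.6407470703125), (30.221797943115234, 46.246742248535156), 76.50426483154297)
 out offcut [314.5 286.6] 0.34 10228 ((321.0000305175781, 272.5), (147.23878479003906, 113.70388793945312), 46.0809211730957)
 out jig [317.4 284.1] 0.92 10414 ((320.4664306640625, 273.04864501953125), (146.15440368652344, 113.49276733398438), 45.93918991088867)
0.9
```

View pics/top0.png

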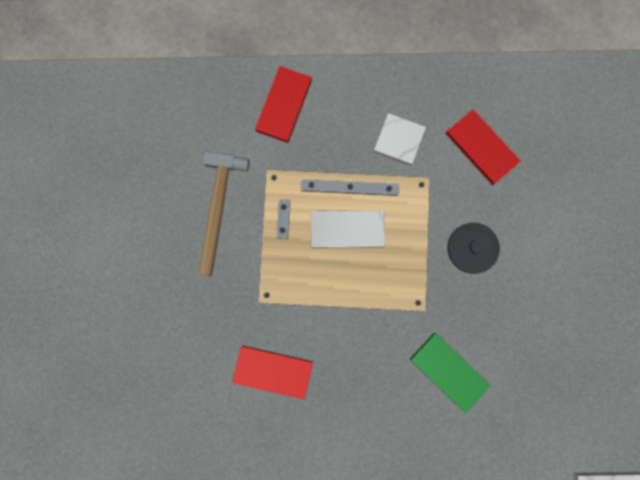

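View pics/side0.png

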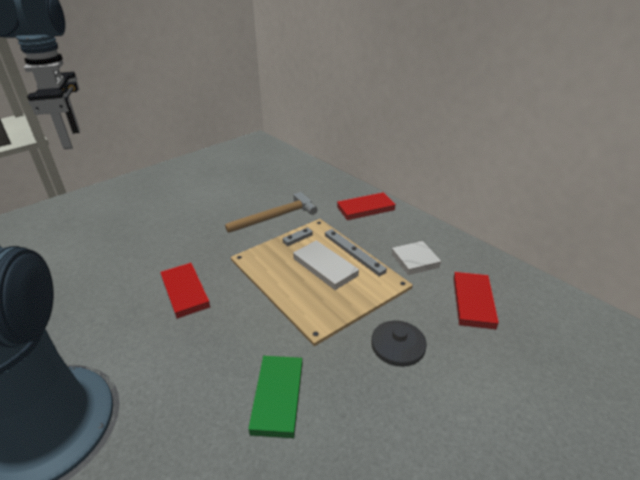

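```bash
python3 - <<'E'
from h import *
im=cv2.imread("pics/top0.png")[150:330,240:450]; cv2.imwrite("pics/crop0.png",cv2.resize(im,None,fx=3.3,fy=3.3,interpolation=cv2.INTER_CUBIC))
E
```

```text
(no output)
```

View pics/crop0.png

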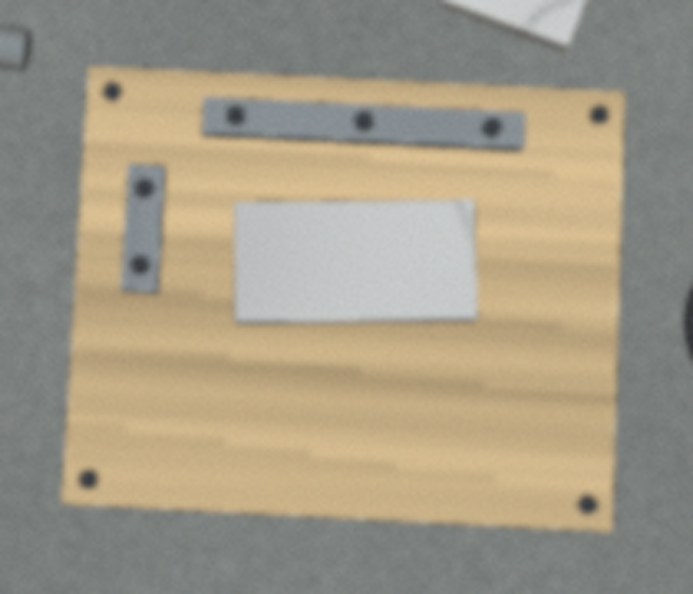

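The blank is the pale slab on the plywood at top (348,229), side (326,267). The look-alikes in the top view are red (284,103), (483,146) and (273,371), green (450,370), and the square white offcut (400,139). The crop confirms the choice: it lies between the rail (350,187) and the stop (283,219). Next I measure the poses from both views.

```bash
cat >> h.py <<'E'
def rect(n,mask,z):
    h=cv2.convexHull(np.argwhere(mask)[:,::-1].astype(np.float32))[:,0]
    P=np.array([onz(n,q,z)[:2] for q in h]); (c,s,a)=cv2.minAreaRect((P*1000).astype(np.float32))
    a=np.radians(a); 
    if s[0]>s[1]: a-=np.pi/2; s=s[::-1]   # a: direction of short side = x axis
    a=(a+np.pi/2)%np.pi-np.pi/2
    return np.array(c)/1000,a,s
def measure():
    out={}
    for n in("top","side"):
        grab_frame(n)
        for t,z,ref in(("jig",.012,None),("blank",.032,"seat")):
            r=outline_of(n,t)
            if t=="jig": r=[d for d in r if d["mask"].sum()>6000]
            elif "jig" in out: r=[d for d in r if np.linalg.norm(onz(n,d["uv"],.03)[:2]-out["jig"][0])<.11]
            if r:
                v=rect(n,r[0]["mask"],z); print(n,t,np.round(v[0],4),round(v[1],4),np.round(v[2],1))
                if n=="top": out[t]=v
    return out
E
python3 - <<'E'
from h import *
np.set_printoptions(precision=4,suppress=True)
o=measure()
for t,a,b in(("rail",(351.2,192.4),(350.9,256.7)),("stop",(288.1,217.6),(299.5,240.4)),("seat",(327.6,210.9),(327.6,247.8)),("blank",(348.1,229.4),(326,267.3))):
    print(t,*tri(("top",a),("side",b)))
c,a,_=o["jig"]; R=np.array([[np.cos(a),-np.sin(a)],[np.sin(a),np.cos(a)]])
for t,p in(("rail",(.09,-.005)),("stop",(.0325,.11)),("seat",(.055,.04))): print(t,c+R@p)
print("blank in jig",R.T@(o["blank"][0]-c), o["blank"][1]-a)
print(robot.current_ee_rot())
E
```

```text
top jig [ 0.5677 -0.0124] -0.0656 [259.6 319.5]
top blank [ 0.5847 -0.0172] 0.0044 [ 74.8 140.5]
side jig [ 0.5661 -0.0139] -0.0663 [266.5 329.8]
side blank [ 0.5806 -0.0229] -0.0296 [ 85.5 153.6]
rail [ 0.6586 -0.0264  0.012 ] [np.float64(1.375003755939615e-05), np.float64(1.375003755946387e-05)]
stop [0.6099 0.098  0.0136] [np.float64(0.0007964267766458834), np.float64(0.0007964267766460869)]
seat [0.6229 0.0185 0.0292] [np.float64(0.003462780697400367), np.float64(0.003462780697400367)]
blank [ 0.5865 -0.0195  0.0156] [np.float64(0.0014614932390751643), np.float64(0.0014614932390753204)]
rail [ 0.6572 -0.0233]
stop [0.6074 0.0953]
seat [0.6252 0.0239]
blank in jig [ 0.0173 -0.0037] 0.07003400959227601
[[-0.8953  0.4455 -0.    ]
 [ 0.4455  0.8953 -0.    ]
 [-0.     -0.     -1.    ]]
```

```bash
cat >> h.py <<'E'
C=np.array([.5677,-.0124]); A=-.0656
R2=np.array([[np.cos(A),-np.sin(A)],[np.sin(A),np.cos(A)]])
def W(x,y,z): return np.r_[C+R2@np.array([x,y])/1,z]
def J(p): return np.r_[R2.T@(np.array(p)[:2]-C),p[2]]*1000
def T(flag):  # tool y along jig y (0) or jig x (1)
    jx=np.r_[R2[:,0],0]; jy=np.r_[R2[:,1],0]; z=np.array([0,0,-1.])
    return np.c_[-jx,jy,z] if flag==0 else np.c_[jy,jx,z]
def st(s): print(s,np.round(J(robot.current_tool_pos()),1),"F",np.round(robot.current_force(),1),"t",round(robot.current_time_s(),2))
E
python3 - <<'E'
from h import *
y=-.004
robot.move_to(W(-.055,y,.12),T(0)); st("above")
robot.movel(W(-.055,y,.020),speed=.12); st("down")
robot.movel(W(-.025,y,.020),speed=.08,until_force=15); st("near")
r=robot.movel(W(.022,y,.020),speed=.03,until_force=15); st(f"push {r}")
robot.movel(W(-.03,y,.020),speed=.08); st("back")
robot.movel(W(-.03,y,.10),speed=.15); st("up")
E
```

```text
above [-54.9  -3.5 120.2] F [0.4 0.  0. ] t 3.48
down [-54.3  -4.1  20.7] F [-0.2 -0.5 -0. ] t 4.47
near [-24.7  -4.1  20.2] F [ 0.5 -0.1 -0.5] t 4.99
push True [10.1 -3.7 19.2] F [-0.5  0.7  0.3] t 6.16
back [-29.6  -4.1  20.2] F [ 1.4  0.2 -0.4] t 6.8
up [-30.4  -3.9  99.3] F [-0.5  1.6 -0.3] t 7.48
```

```bash
python3 - <<'E'
from h import *
robot.gripper_to(.03)
robot.move_to(W(.052,-.12,.10),T(1)); st("above")
for n in("top","side"):
    im=grab_frame(n)[:,:,::-1]; cv2.imwrite(f"pics/{n}1.png",im)
o=measure()
if "blank" in o: print(J(np.r_[o["blank"][0],0]),o["blank"][1]-A)
a=cv2.imread("pics/top1.png")[150:330,240:450];b=cv2.imread("pics/side1.png")[190:350,220:430]
cv2.imwrite("pics/crop1.png",np.hstack([cv2.resize(a,(400,343)),cv2.resize(b,(400,343))]))
E
```

```text
above [  51.8 -119.7   99.9] F [-0.  -0.4 -0.8] t 9.83
top jig [0.5699 0.0181] -0.0662 [260.3 262.4]
side jig [ 0.5656 -0.0147] -0.0616 [267.3 330.1]
side blank [ 0.6169 -0.0268] -0.0734 [ 86.9 154. ]
```

View pics/crop1.png

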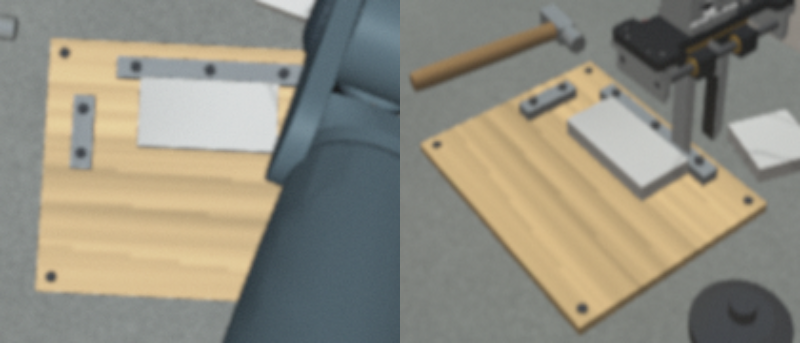

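Pictures: the blank (side crop 630,140) now lies along the rail, and its left end is still about 45 mm short of the stop. I'll push its right end next.

```bash
python3 - <<'E'
from h import *
x=.048
robot.movel(W(x,-.105,.10),speed=.12)
robot.movel(W(x,-.105,.020),speed=.12); st("down")
r=robot.movel(W(x,-.085,.020),speed=.08,until_force=15); st(f"near {r}")
r=robot.movel(W(x,-.028,.020),speed=.03,until_force=15); st(f"push {r}")
robot.movel(W(x,-.07,.020),speed=.08)
robot.movel(W(x,-.07,.10),speed=.15)
robot.gripper_to(.094)
robot.move_to(W(-.03,.035,.10),T(0)); st("above")
robot.movel(W(-.03,.035,.020),speed=.12)
robot.movel(W(-.0,.035,.020),speed=.08,until_force=15); st("near")
r=robot.movel(W(.022,.035,.020),speed=.02,until_force=25); st(f"push {r}")
robot.movel(W(-.03,.035,.020),speed=.08)
robot.movel(W(-.03,.035,.15),speed=.2)
robot.move_to(W(-.15,-.25,.25),T(0)); st("away")
for n in("top","side"): cv2.imwrite(f"pics/{n}2.png",grab_frame(n)[:,:,::-1])
o=measure()
if "blank" in o: print(J(np.r_[o["blank"][0],0]),o["blank"][1]-A)
a=cv2.imread("pics/top2.png")[150:330,240:450];b=cv2.imread("pics/side2.png")[190:350,220:430]
cv2.imwrite("pics/crop2.png",np.hstack([cv2.resize(a,(400,343),interpolation=2),cv2.resize(b,(400,343),interpolation=2)]))
E
```

```text
down [  48.6 -105.3   20.7] F [-0.  -0.4 -0. ] t 11.33
near False [ 48.2 -84.2  20.4] F [0.5 0.3 0.7] t 11.73
push True [ 47.9 -39.4  19.8] F [ 0.5 -1.4  1.2] t 13.16
above [-29.8  34.8 100.1] F [-0.4  0.1  0.9] t 16.72
near [ 0.1 35.  20.2] F [0.4 0.8 0.4] t 18.06
push True [ 9.9 35.2 19. ] F [0.3 1.  0.1] t 18.82
away [-149.9 -249.2  249.2] F [-0.7  0.1  0.1] t 21.49
top jig [ 0.5676 -0.0123] -0.0677 [263.2 323.6]
top blank [0.6243 0.0239] -0.0668 [ 72.5 139.6]
side jig [ 0.5673 -0.014 ] -0.0661 [269.6 330.5]
side blank [0.619 0.016] -0.0739 [ 83.4 153. ]
[54.06213334 39.97913927  0.        ] -0.0011621195769239007
```

View pics/crop2.png

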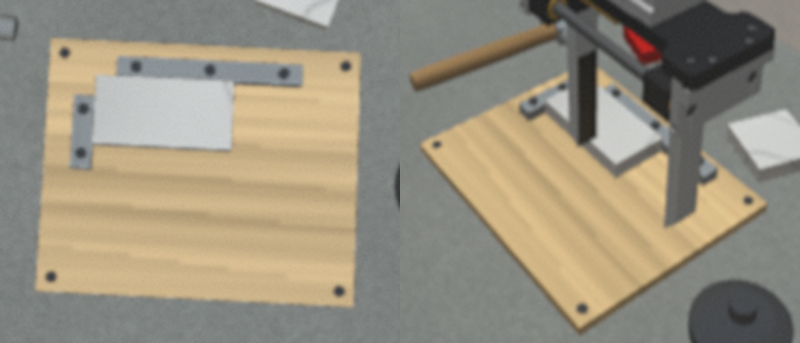

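The blank sits at the seat in the top view, measured (54.1, 40.0) mm against (55, 40), with no visible gaps. The x push ended at the same depth both times. One light repeat of the y push will confirm it hasn't backed off the stop.

```bash
python3 - <<'E'
from h import *
x=.048
robot.gripper_to(.03)
robot.move_to(W(x,-.075,.12),T(1))
robot.movel(W(x,-.075,.020),speed=.12)
robot.movel(W(x,-.05,.020),speed=.08,until_force=15)
r=robot.movel(W(x,-.028,.020),speed=.02,until_force=20); st(f"push {r}")
robot.movel(W(x,-.075,.020),speed=.08)
robot.movel(W(x,-.075,.15),speed=.2)
robot.move_to(W(-.15,-.25,.25),T(0)); st("away")
o=measure()
if "blank" in o: print(J(np.r_[o["blank"][0],0]),o["blank"][1]-A)
E
```

```text
push True [ 47.9 -39.4  19.9] F [-0.8 -1.4  1.7] t 26.94
away [-150.  -249.8  249.5] F [-0.5  0.2 -0. ] t 30.12
top jig [ 0.5675 -0.0124] -0.0654 [259.9 319.4]
top blank [0.6247 0.024 ] -0.0633 [ 73.1 139.6]
side jig [ 0.5663 -0.0133] -0.0603 [266.5 331.6]
side blank [0.6183 0.0167] -0.0674 [ 82.3 154. ]
[54.52042917 40.01212916  0.        ] 0.0023428667337294234
```

```bash
python3 -c "
from h import *
print(robot.finish_job())"
```

```text
the job is handed in; nothing more can be done
None
```

I handed the job in at about 30 s with the blank flush against the rail and the end stop, measured within about 0.5 mm and 0.002 rad of home; the robot was clear of everything, but the hand-in returned no verdict.

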